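# Fire one shot of the spring-hammer impact tester

### The job

Run one impact test on the blue coupon. Press the hammer's cocking pad down until the sear catches and holds the hammer up by itself, without forcing it hard against the rubber buffer behind the sear; push the coupon sled fully home under the raised hammer; then trip the red release lever so that the hammer strikes the coupon and stays down on it. Leave the beaker, the amber bottle and the petri dishes where they stand.

Things in the scene. Friction and masses are not known exactly. Their poses are not given: they have to be found in the camera images.
- impact_tester: bench impact tester, grey base plate 225 (x) x 345 (y) x 12 mm, fixed; origin on the worktop below the middle of the main shaft. Own x points away from the operator side, y towards the hammer, z up; 'local' below means this frame. Shaft along x at z = 115 mm, hammer at y = 130 mm, cocking tail on the -y side, cheeks 133 mm high, sear sector and sear in front of them to x = -68 mm
- cocking_pad (a point): ribbed black rubber pad 38 (x) x 48 mm on the hammer arm's tail; origin at the centre of its upper face, z its normal, y along the tail. It circles the shaft's axis with the arm: hammer down, origin at local y = -84, z = 209 mm, leaning 40 degrees; at 0.75 rad y = -126, z = 127 mm. Spring: 5 to 11 N at the pad over the stroke, some N more at the sear; over 45 N is forcing it
- hammer_arm (a joint): arm angle, rad: 0 = hammer on the bare anvil, 0.11 = on the coupon; grows as the pad goes down; a spring drives it back. The sear catches somewhere from 0.60 to 0.96, by the energy setting left on it (unreported); 0.06 rad (8 mm) beyond lies a rubber buffer, felt as some 5 N more per mm. Let go, a caught arm drops 0.1 rad at most, one not caught flies back
- lever_pad (a point): centre of the top of the release lever's red finger plate, 32 (x) x 34 (y) mm, at local x = -132, y = 11, z = 56 mm when up. Pressed straight down with some 5 to 12 N it frees the sear after about 12 mm and goes 23 mm at most, then springs back. The hammer falls at once: keep clear of pad and hammer
- release_lever (a joint): angle of the release lever, rad: 0 = up, 0.42 = fully down; 0.2 to 0.25 frees the sear. The sear is on the same shaft: it also dips while the sear is ridden over in cocking and comes back as the sear snaps in
- sled_tab (a point): centre of the outer (-x) face of the sled's upright black push tab, 44 mm wide (y), z from 29 to 63 mm; at local x = -180 mm plus the sled's travel, y = 130, z = 46 mm. Guide rails beside the sled are 34 mm high and end at x = -156 mm. The cocked hammer hangs within 17 mm of local x = 0, its lower end over 90 mm up
- sled (a joint): travel of the steel coupon sled along the tester's x, m: 0 = fully out towards the operator, 0.085 = home against its end stop, the blue coupon (50 x 34 mm, top at z = 36 mm) over the anvil. Slides with 1.5 N and stays where left. A lowered hammer blocks it at about 0.033
- beaker_50: empty glass beaker, 57 mm wide, 60 mm high, standing on the worktop; origin at the centre of its foot
- bottle_amber: amber bottle with black cap, 58 mm wide, 112 mm high; origin at the centre of its foot
- petri_pair: two stacked petri dishes, 62 mm wide, 30 mm high; origin at the centre of their foot

How it is judged:
By the outcome, as a careful person would: the job done as asked, in the order asked, and still so for the second after the job is handed in, with the robot touching nothing.
It also fails if it takes over 51 s, if anything falls off the work surface, if the arm or the gripper's body presses on something with over 40 N, if the wrist force passes 120 N, or if a joint passes its speed limit or range.

### The arm

A 6-joint arm with a two-finger parallel gripper is mounted at the origin on a cart in front of the work surface, level with it; the furniture and walls round the work are solid. World frame = base frame: x ahead of the robot, y to its left, z up, the work surface at z = 0. Lengths are in m, angles in rad, forces in N, time in s.
With the tool pointing down it reaches from about 0.325 to 0.9 m from the base axis. Payload 3.5 kg.
Tool frame: the origin (TCP) lies midway between the tips of the shut fingers; the grasp point (between the pads) lies 19 mm behind it; z points along the fingers, y is the line along which they close (so a half turn about z gives the same grasp; the last joint's range is limited). The gripper opens to 85 mm and grips with 20 to 120 N. Pads are 22 mm wide; open, the fingers measure 114 mm over their backs; the gripper's body (76 mm by 85 mm) begins 54 mm behind the grasp point. The pads swing forward as they close: fully open they stand 13 mm farther back than shut.
Start: joints at [-1.272, 0.276, -0.026, 1.268, 0, 1.467], TCP at [0.244, -0.575, 0.202] pointing down, gripper open.
Joint ranges: [-3.12, 3.12], [-0.85, 1.88], [-1.08, 1.24], [-1.95, 2.15], [-1.57, 1.53], [-3.14, 3.14]. Speed limits (rad/s): [2.57, 2.57, 3.14, 3.14, 3.14, 3.14].

### API

Orientations are given as [roll, pitch, yaw] about the fixed x, y, z axes, in that order (R = Rz(yaw) Ry(pitch) Rx(roll)).
In Python, from plant import bot, read_camera, order gives the robot as it stands.
- The arm moves only by the tool move_arm, never from a script. Its argument "commands" is a list that holds one entry, the list of rows, each a list of 5 numbers: the shift along the tool's x, y, z as a fraction of full scale, then the turn about the tool's z as a fraction of full scale, then the closure, from 0 (fully open) to 1 (shut). A call has 1 to 20 rows; each row shifts and turns the commanded pose from where the row before left it, along the tool's axes as they then stand; what a row does not reach is not made up. Full scale, the value 1, is 0.8 m for a shift and 180 degrees for a turn. A row lasts 1/12 s, in which the tool goes at most 41.7 mm and 7.16 degrees, less where a joint would pass 70% of its speed; a pose out of reach is approached as far as the arm can. A call with a number of a shift or a turn outside -1 to 1 is refused whole. A call with a gripper value outside its range is refused whole. The fingers move at their own pace and stop on an object; "squeeze" is the grip in N (left out, the last holds). Time passes only in rows, so rows that do not move let the fingers close. It gives the time, the measured TCP pose, the force, the opening and the grip force at its end, in the units of the state.
- bot.read_state(): the state, without advancing time (a new reading comes with each control period).
- read_camera(name): name is "scene" or "top"; returns a dict with "frame" (480x640x3 uint8, blue, green, red), "intrinsics" (3x3 intrinsics, pixels), "cam_to_world" (4x4, takes a point from camera to world coordinates). Camera axes: x right, y up, looking along -z (the intrinsics and any distortion apply to the point x, -y, -z); pixel columns grow to the right and rows downward; lengths in m; the calibration is good to about 2 mm. A picture is of the moment at which its call begins. There is no depth.
- order.sign_off(): hands the job in; it is judged then, once.
The state is a dict: "time_s": time; "joint_positions": joint angles; "qd": joint speeds; "tau": joint torques, N m; "eef_pos": TCP position; "eef_rot": TCP orientation; "ft_force": force on the tool from outside, world axes, zero at the start; "ft_torque": the same for the moment, N m; "opening": opening from 0.0 (shut) to 1.0 (fully open); "grasp_force": force on a finger pad.
Only numpy, scipy, OpenCV 4.12 (cv2) and the standard library are available. Lean on these libraries where they do the work, as an engineer would, in place of code of your own. Each camera call takes 0.05 s, during which the arm holds its last target. There are 200 camera calls.

## Working session

There is one attempt and no reset: what is moved stays moved. The work goes in short steps, Python scripts to look and compute and a tool call to move; the robot and the scene stay as the last step left them, time stands still between calls to the robot, and variables do not carry over. Pictures are saved under pics/ and viewed, at most 10 in all, crops included, and the job is handed in when it is done.

Besides the shell and the picture viewer there is one more tool, called by a JSON object that holds its "fn" and its "kwargs", one argument or row to a line. move_arm: Moves the arm, as the interface text tells. Shift numbers are shares of 0.8 m and turn numbers shares of 180 degrees, none past 1 either way. Its arguments: {"type":"object","properties":{"commands":{"type":"array","items":{"type":"array","items":{"type":"array","items":{"type":"number"}}}},"squeeze":{"type":"number"}},"required":["commands"]}

```bash
mkdir -p pics; python3 - <<'E'
from plant import bot, read_camera
import cv2,pickle
s=bot.read_state(); print({k:s[k] for k in("time_s","eef_pos","eef_rot","ft_force","opening")})
d={}
for n in("scene","top"):
    c=read_camera(n); d[n]=c; cv2.imwrite(f"pics/{n}0.png",c["frame"]); print(n,c["intrinsics"],c["cam_to_world"],[k for k in c])
pickle.dump(d,open("cam0.pkl","wb"))
E
```

```text
{'time_s': 0.0, 'eef_pos': array([ 0.24413691, -0.57441849,  0.20123831]), 'eef_rot': array([-3.13933080e+00, -2.40551317e-04,  4.01722487e-01]), 'ft_force': array([ 0.07012057, -0.61140195,  0.76725069]), 'opening': 0.9975845303036299}
scene [[562.64384371   0.         308.04026009]
 [  0.         562.64384371 235.38077252]
 [  0.           0.           1.        ]] [[-0.49228108  0.39245632 -0.77694104 -0.59442673]
 [-0.87043211 -0.22472239  0.43800432  0.64358862]
 [-0.00269849  0.89189567  0.45223316  0.79868797]
 [ 0.          0.          0.          1.        ]] ['frame', 'intrinsics', 'cam_to_world']
top [[555.14900176   0.         310.48436914]
 [  0.         555.14900176 236.00844958]
 [  0.           0.           1.        ]] [[-0.00455457  0.98050251 -0.19645379  0.25017441]
 [-0.99990016 -0.00183758  0.01401024 -0.01659586]
 [ 0.01337608  0.19649798  0.98041299  1.61377055]
 [ 0.          0.          0.          1.        ]] ['frame', 'intrinsics', 'cam_to_world']
```

View pics/scene0.png

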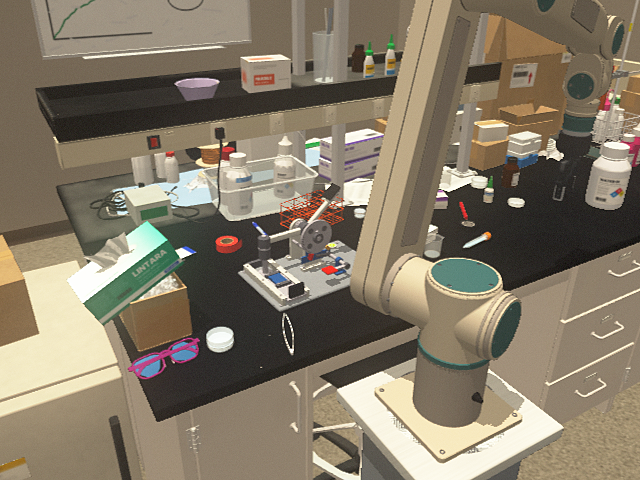

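View pics/top0.png

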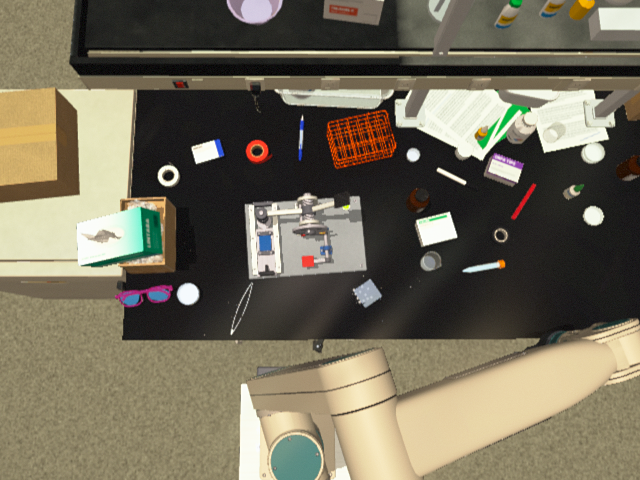

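The scene view shows the tester in front of the robot. In the top view the grey base plate spans pixels (245,200) to (367,278), the red lever pad is near (308,261), the blue coupon near (265,243) and the cocking pad near (343,200). The beaker (431,261), bottle (419,199) and petri dishes (188,294) stand clear.

```bash
cat > h.py <<'E'
import numpy as np,cv2
def ray(c,uv,z):
    K=c["intrinsics"];T=c["cam_to_world"]
    d=np.linalg.inv(K)@[uv[0],uv[1],1.]; d=T[:3,:3]@(d*[1,-1,-1]); o=T[:3,3]
    return o+d*(z-o[2])/d[2]
def proj(c,p):
    K=c["intrinsics"];T=c["cam_to_world"]
    q=T[:3,:3].T@(np.asarray(p)-T[:3,3])*[1,-1,-1]; q=K@q; return q[:2]/q[2]
E
python3 - <<'E'
from h import *
import pickle
d=pickle.load(open("cam0.pkl","rb")); c=d["top"]; f=c["frame"]
hsv=cv2.cvtColor(f,cv2.COLOR_BGR2HSV)
g=((hsv[...,1]<60)&(hsv[...,2]>70)).astype(np.uint8); m=np.zeros_like(g); m[185:290,235:375]=g[185:290,235:375]
m=cv2.morphologyEx(m,cv2.MORPH_OPEN,np.ones((3,3)))
cs,_=cv2.findContours(m,0,1); k=max(cs,key=cv2.contourArea); h=cv2.convexHull(k)
a=cv2.approxPolyDP(h,6,True)[:,0]; print(a); r=cv2.minAreaRect(k); print(r,cv2.boxPoints(r))
for p in a: print(p,ray(c,p,.012))
def blob(mask,z,roi):
    mm=np.zeros(mask.shape,np.uint8); mm[roi]=mask[roi]
    n,l,s,ce=cv2.connectedComponentsWithStats(mm)
    for i in range(1,n):
        if s[i,4]>8: print(s[i],ce[i],ray(c,ce[i],z))
roi=(slice(195,285),slice(245,370))
print("red");blob((hsv[...,1]>150)&((hsv[...,0]<8)|(hsv[...,0]>172))&(hsv[...,2]>80),.056,roi)
print("blue");blob((hsv[...,1]>100)&(abs(hsv[...,0].astype(int)-112)<12)&(hsv[...,2]>60),.036,roi)
cv2.imwrite("pics/topc.png",cv2.resize(f[180:300,230:390],None,fx=5,fy=5,interpolation=cv2.INTER_CUBIC))
E
```

```text
[[359 196]
 [365 270]
 [294 289]
 [249 279]
 [245 204]
 [304 193]]
((304.1009216308594, 240.46864318847656), (94.44730377197266, 119.16771697998047), 84.05313110351562) [[239.94505 199.6724 ]
 [358.47147 187.32587]
 [368.25677 281.2649 ]
 [249.73038 293.61142]]
[359 196] [ 0.69285344 -0.18510101  0.012     ]
[365 270] [ 0.46991726 -0.19774159  0.012     ]
[294 289] [0.41522108 0.00881248 0.012     ]
[249 279] [0.44459294 0.13902343 0.012     ]
[245 204] [0.66853632 0.15474319 0.012     ]
[304 193] [ 0.7022732  -0.02069983  0.012     ]
red
[302 256  12  11 124] [307.43548387 260.91935484] [ 0.49027333 -0.02987981  0.056     ]
blue
[259 235  12  16 168] [264.73809524 242.57142857] [0.54723789 0.09310745 0.036     ]
[320 246  11   4  32] [325.40625 247.53125] [ 0.53230708 -0.08208456  0.036     ]
[321 252   4   3  10] [322.3 252.8] [ 0.51690329 -0.07297585  0.036     ]
```

View pics/topc.png

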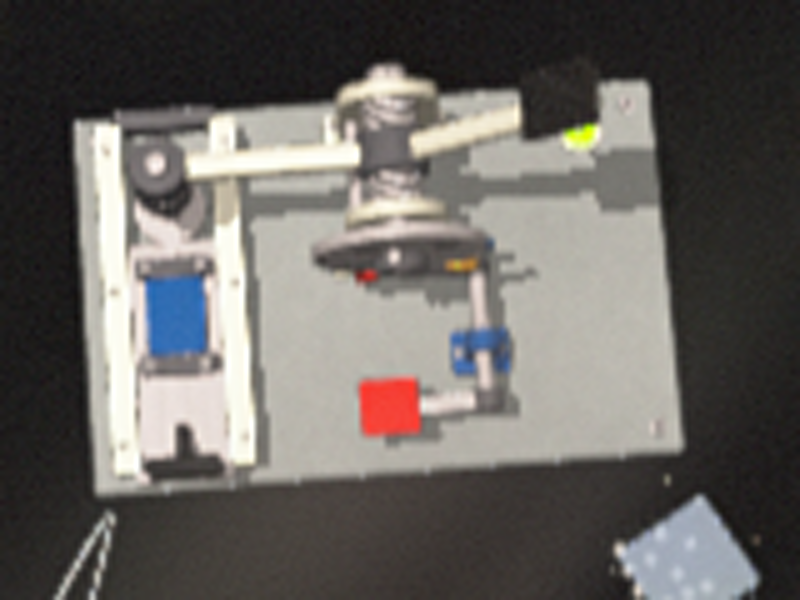

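The crop shows the pad at (560,97), the red plate at (390,406), the coupon at (175,316) and the tab at (185,467). This gives a yaw of about 0.070. I'll check the layout in both views.

```bash
python3 - <<'E'
from h import *
import pickle
from plant import bot
d=pickle.load(open("cam0.pkl","rb")); c=d["top"]; s=d["scene"]
O=np.array([.6228,-.0317,0]);a=.070
R=np.array([[np.cos(a),-np.sin(a),0],[np.sin(a),np.cos(a),0],[0,0,1]])
W=lambda p:O+R@np.array(p)
for n,p in dict(pad=(0,-.084,.209),lever=(-.132,.011,.056),tab=(-.18,.13,.063),tabtravel18=(-.162,.13,.063),hub=(-.068,0,.115)).items():
    print(n,W(p).round(4),proj(c,W(p)).round(1),(proj(c,W(p))-[230,180]).round(1)*5,proj(s,W(p)).round(1))
print("tab",R.T@(ray(c,(267,273.4),.063)-O),"coupon",R.T@(ray(c,(264.74,242.57),.036)-O), "pad",R.T@(ray(c,(342,199.4),.209)-O))
f=s["frame"][170:320,225:385]; hsv=cv2.cvtColor(s["frame"],cv2.COLOR_BGR2HSV)
m=((hsv[...,1]>150)&((hsv[...,0]<8)|(hsv[...,0]>172))&(hsv[...,2]>80)).astype(np.uint8)
n,l,st,ce=cv2.connectedComponentsWithStats(m)
for i in range(1,n):
    if 250<ce[i][0]<380 and 240<ce[i][1]<300 and st[i,4]>8: print(st[i],ce[i])
cv2.imwrite("pics/scenec.png",cv2.resize(f,(800,750)) [0:600] if 0 else cv2.resize(f,(640,600),interpolation=cv2.INTER_CUBIC))
E
```

```text
pad [ 0.6287 -0.1155  0.209 ] [340.4 199.6] [552.  98.] [329.9 190.1]
lever [ 0.4904 -0.03    0.056 ] [307.5 260.9] [387.5 404.5] [328.8 268. ]
tab [0.4341 0.0854 0.063 ] [266.4 280.5] [182.  502.5] [300.5 287.3]
tabtravel18 [0.4521 0.0867 0.063 ] [266.  274.1] [180.  470.5] [296.5 284.1]
hub [ 0.555  -0.0365  0.115 ] [309.9 234.4] [399.5 272. ] [318.5 237.6]
tab [-0.16025446  0.1270806   0.063     ] coupon [-0.06664388  0.1297811   0.036     ] pad [ 0.00027227 -0.0881537   0.209     ]
[308 254   6   6  25] [310.28 256.32]
[322 266  16   9  89] [329.08988764 269.64044944]
```

View pics/scenec.png

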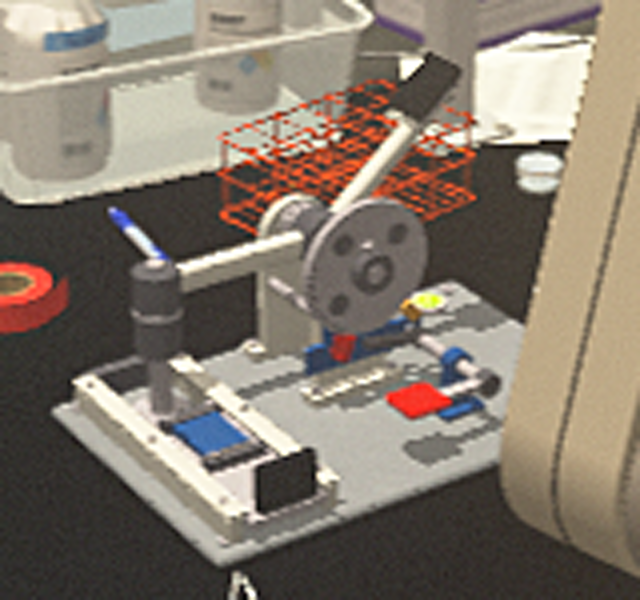

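The geometry agrees in both views: origin about (0.623, -0.032), yaw 0.070, sled about 18 mm in. I'll turn the tool so that its x runs along tester y and its y along tester x, shut the fingers, rise, and go above the pad.

{"fn": "move_arm", "kwargs": {
  "commands": [
    [[0, 0, -0.01, -0.0358, 1], [0, 0, -0.01, -0.0358, 1], [0, 0, -0.01, -0.0358, 1], [0, 0, -0.01, -0.0358, 1], [0, 0, -0.01, -0.0358, 1], [0, 0, -0.01, -0.0358, 1], [0, 0, -0.01, -0.0358, 1], [0, 0, -0.01, -0.0358, 1], [0, 0, -0.01, -0.0358, 1], [0, 0, -0.01, -0.0358, 1], [0, 0, 0, -0.0358, 1], [0, 0, 0, 0, 1]]
  ],
  "squeeze": 40
}}

```text
time_s: 1.1
eef_pos: [0.2444, -0.5753, 0.2826]
eef_rot: [3.142, 0.0, 1.641]
ft_force: [0.3, -1.4, -0.4]
opening: -0.001
grasp_force: 0.0
```

{"fn": "move_arm", "kwargs": {
  "commands": [
    [[0.027, 0.026, 0, 0, 1], [0.027, 0.026, 0, 0, 1], [0.027, 0.026, 0, 0, 1], [0.027, 0.026, 0, 0, 1], [0.027, 0.026, 0, 0, 1], [0.027, 0.026, 0, 0, 1], [0.027, 0.026, 0, 0, 1], [0.027, 0.026, 0, 0, 1], [0.027, 0.026, 0, 0, 1], [0.027, 0.026, 0, 0, 1], [0.027, 0.026, 0, 0, 1], [0.027, 0.026, 0, 0, 1], [0.027, 0.026, 0, 0, 1], [0.027, 0.026, 0, 0, 1], [0.027, 0.026, 0, 0, 1], [0.027, 0.026, 0, 0, 1], [0.027, 0.026, 0, 0, 1], [0.027, 0.026, 0, 0, 1], [0, 0, 0, 0, 1], [0, 0, 0, 0, 1]]
  ]
}}

```text
time_s: 2.77
eef_pos: [0.5916, -0.1605, 0.2813]
eef_rot: [-3.14, -0.001, 1.639]
ft_force: [-0.5, 0.4, -0.3]
opening: 0.0
grasp_force: 0.0
```

{"fn": "move_arm", "kwargs": {
  "commands": [
    [[0.0145, 0.0125, 0, 0, 1], [0.0145, 0.0125, 0, 0, 1], [0.0145, 0.0125, 0, 0, 1], [0.0145, 0.0125, 0, 0, 1], [0, 0, 0.0175, 0, 1], [0, 0, 0.0175, 0, 1], [0, 0, 0.0175, 0, 1], [0, 0, 0.0175, 0, 1], [0, 0, 0, 0, 1]]
  ]
}}

```text
time_s: 3.52
eef_pos: [0.6267, -0.1115, 0.2229]
eef_rot: [-3.136, -0.002, 1.639]
ft_force: [-1.0, -0.0, -0.8]
opening: 0.002
grasp_force: 0.0
```

{"fn": "move_arm", "kwargs": {
  "commands": [
    [[-0.001, 0, 0.006, 0, 1], [-0.002, 0, 0.006, 0, 1], [-0.004, 0, 0.0055, 0, 1], [-0.0045, 0, 0.0055, 0, 1], [-0.0045, 0, 0.006, 0, 1], [-0.0045, 0, 0.0065, 0, 1], [0, 0, 0, 0, 1]]
  ]
}}

```text
time_s: 4.1
eef_pos: [0.6287, -0.1299, 0.1966]
eef_rot: [-3.14, -0.0, 1.638]
ft_force: [0.1, 0.4, 0.4]
opening: -0.003
grasp_force: 0.0
```

```bash
python3 - <<'E'
from plant import bot, read_camera
import cv2
s=bot.read_state(); print(s["eef_pos"],s["ft_force"],s["time_s"],s["joint_positions"])
f=read_camera("scene")["frame"]; cv2.imwrite("pics/s1.png",cv2.resize(f[130:320,225:425],(600,570)))
E
```

```text
[ 0.62867251 -0.12988883  0.19661828] [0.07752575 0.35265299 0.42305793] 4.1 [-3.04254730e-01  3.10535906e-01  6.92510836e-03  1.26897696e+00
 -2.62392919e-04  1.19937669e+00]
```

View pics/s1.png

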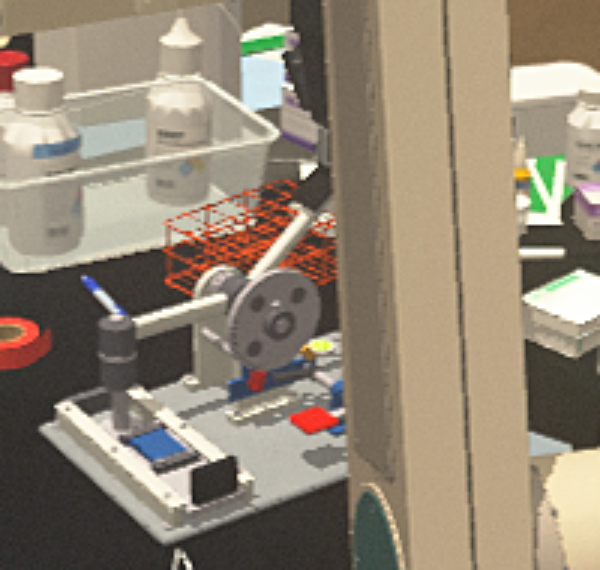

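Hammer is still down, with the pad at crop (318,188) and the finger apparently just at it, with no force yet. I'll check the TCP projection against the top view.

```bash
python3 - <<'E'
from plant import bot, read_camera
import cv2
from h import *
s=bot.read_state(); c=read_camera("top"); S=read_camera("scene")
p=s["eef_pos"]; print((proj(c,p)-[230,150])*5,(proj(S,p)-[225,130])*3, s["ft_force"])
f=cv2.resize(c["frame"][150:270,230:390],(800,600),interpolation=cv2.INTER_CUBIC); cv2.imwrite("pics/t1.png",f)
E
```

```text
[577.35877222 253.70099665] [327.4837242  189.32329644] [-0.05937953  0.11125585 -0.04972209]
```

View pics/t1.png

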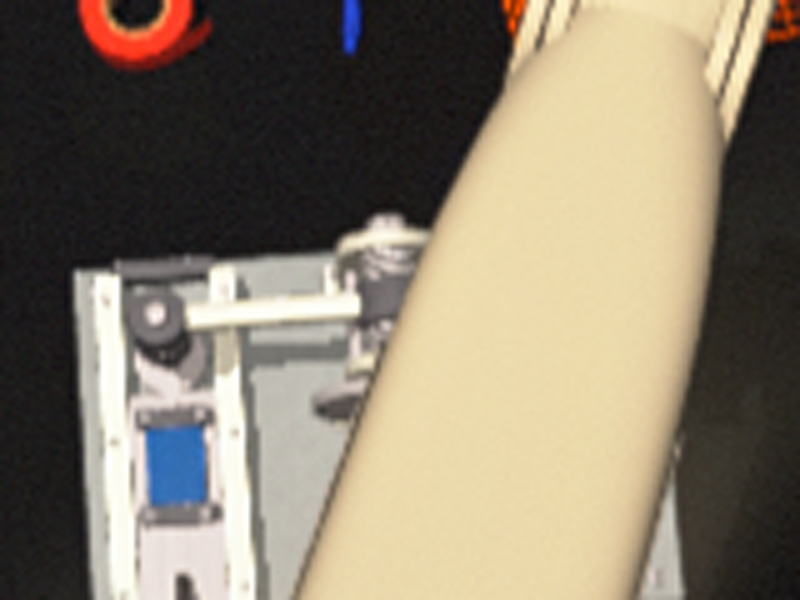

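Top view: the robot arm hides the pad. The hammer at crop (155,312) still appears down. I'll compare pixels and view a closer crop.

```bash
python3 - <<'E'
from plant import bot, read_camera
import cv2,pickle
from h import *
a=pickle.load(open("cam0.pkl","rb"))["scene"]["frame"]; b=read_camera("scene")["frame"]
d=cv2.absdiff(a,b).max(2)
for n,(x0,x1,y0,y1) in dict(hammer=(250,280,230,275),arm=(275,300,225,245),disc=(298,332,218,250),tail=(308,328,200,220),pad=(320,334,183,202)).items(): print(n,d[y0:y1,x0:x1].mean(),(d[y0:y1,x0:x1]>40).mean())
o=np.hstack([cv2.resize(x[165:235,290:345],(396,504),interpolation=cv2.INTER_CUBIC) for x in(a,b)]); cv2.imwrite("pics/s2.png",o)
E
```

```text
hammer 4.024444444444445 0.0
arm 3.574 0.0
disc 3.9255514705882355 0.0
tail 4.4075 0.0
pad 6.157894736842105 0.007518796992481203
```

View pics/s2.png

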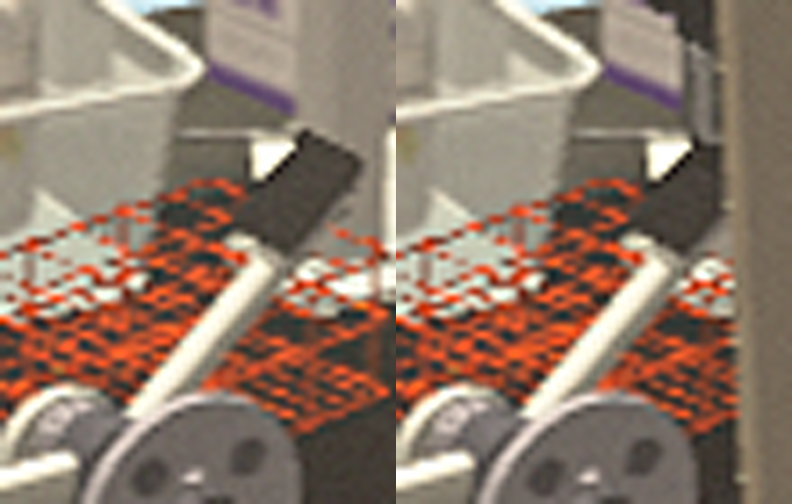

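The pad centre is at crop (297,193), i.e. scene px (331,192). The finger's end is behind the pad, so the finger missed it. I'll triangulate the pad.

```bash
python3 - <<'E'
from h import *
import pickle
d=pickle.load(open("cam0.pkl","rb"));O=np.array([.6228,-.0317,0]);a=.070
R=np.array([[np.cos(a),-np.sin(a),0],[np.sin(a),np.cos(a),0],[0,0,1]])
def tri(u,v):
    A=[];B=[]
    M=np.zeros((3,3));b=np.zeros(3)
    for c,q in((d["top"],u),(d["scene"],v)):
        o=c["cam_to_world"][:3,3];k=ray(c,q,0)-o;k/=np.linalg.norm(k);P=np.eye(3)-np.outer(k,k);M+=P;b+=P@o
    return np.linalg.solve(M,b)
for n,u,v in(("pad",(342,199.4),(331.2,191.8)),("red",(307.44,260.92),(329.09,269.64)),("ham",(261,212),(263.9,237))):
    p=tri(u,v); print(n,p,R.T@(p-O),proj(d["top"],p)-u,proj(d["scene"],p)-v)
# dark pad corners in the top view: crop ->px
for q in((520,75),(598,68),(600,125),(525,138)): print(R.T@(ray(d["top"],(230+q[0]/5,180+q[1]/5),.209)-O))
E
```

```text
pad [ 0.6307664  -0.1205157   0.20226835] [ 0.00173486 -0.08915538  0.20226835] [0.15490085 0.1055849 ] [-0.1772108  -0.01995196]
red [ 0.49070694 -0.03049352  0.05063541] [-0.13168518  0.01044249  0.05063541] [0.19552614 0.13555449] [-0.25658231 -0.02883244]
ham [0.61563139 0.0969223  0.12399698] [0.00184516 0.1288087  0.12399698] [0.49040097 0.29622526] [-0.58924816 -0.09927393]
[ 0.01363824 -0.06823817  0.209     ]
[ 0.01452931 -0.10940776  0.209     ]
[-0.01627913 -0.1077269   0.209     ]
[-0.02046719 -0.06802479  0.209     ]
```

{"fn": "move_arm", "kwargs": {
  "commands": [
    [[0, 0, -0.025, 0, 1], [0, 0, -0.025, 0, 1], [0.015, 0, 0, 0, 1], [0.015, 0, 0, 0, 1], [0, 0, 0.015, 0, 1], [0, 0, 0.015, 0, 1], [0, 0, 0, 0, 1], [0, 0, 0, 0, 1]]
  ]
}}

```text
time_s: 4.97
eef_pos: [0.6256, -0.1047, 0.2107]
eef_rot: [-3.136, -0.002, 1.639]
ft_force: [-0.3, 0.0, 0.1]
opening: -0.002
grasp_force: 0.0
```

{"fn": "move_arm", "kwargs": {
  "commands": [
    [[0, 0, 0.005, 0, 1], [0, 0, 0.005, 0, 1], [0, 0, 0.005, 0, 1], [0, 0, 0, 0, 1]]
  ]
}}

```text
time_s: 5.3
eef_pos: [0.6272, -0.1053, 0.2009]
eef_rot: [-3.14, -0.0, 1.639]
ft_force: [-0.8, -0.3, 0.2]
opening: -0.005
grasp_force: 0.0
```

```bash
python3 - <<'E'
from plant import bot, read_camera
import cv2,pickle
from h import *
s=bot.read_state(); S=read_camera("scene");p=s["eef_pos"]; print(p,s["ft_force"],s["time_s"])
a=pickle.load(open("cam0.pkl","rb"))["scene"]["frame"]; b=S["frame"]
d=cv2.absdiff(a,b).max(2)
for n,(x0,x1,y0,y1) in dict(hammer=(250,280,230,275),tail=(308,328,200,220),pad=(320,334,183,202)).items(): print(n,d[y0:y1,x0:x1].mean())
print((proj(S,p)-[290,150])*7)
cv2.imwrite("pics/s3.png",cv2.resize(b[150:235,290:360],None,fx=7,fy=7,interpolation=cv2.INTER_CUBIC))
E
```

```text
[ 0.62715808 -0.10533901  0.20091574] [-0.8047132  -0.33206666  0.1762571 ] 5.3
hammer 4.078518518518519
tail 4.76
pad 14.763157894736842
[258.98676495 306.07187486]
```

View pics/s3.png

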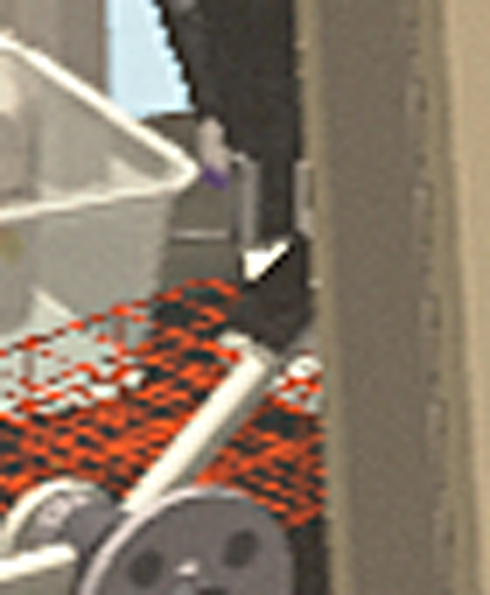

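The white paper stays visible right beside where the tip should be. The visible finger ends above the pad, so there is no contact yet. I'll descend slowly and feel for it.

{"fn": "move_arm", "kwargs": {
  "commands": [
    [[0, 0, 0.004, 0, 1], [0, 0, 0.004, 0, 1], [0, 0, 0.004, 0, 1], [0, 0, 0, 0, 1], [0, 0, 0, 0, 1]]
  ]
}}

```text
time_s: 5.77
eef_pos: [0.6274, -0.1051, 0.192]
eef_rot: [-3.141, -0.0, 1.639]
ft_force: [0.3, -0.4, 0.2]
opening: 0.003
grasp_force: 0.0
```

```bash
python3 - <<'E'
from plant import bot, read_camera
import cv2,pickle
from h import *
s=bot.read_state(); S=read_camera("scene");p=s["eef_pos"]; print(p,s["ft_force"],s["time_s"],s["opening"],s["grasp_force"])
a=pickle.load(open("cam0.pkl","rb"))["scene"]["frame"]; b=S["frame"]
d=cv2.absdiff(a,b).max(2); print(proj(S,p))
print('\n'.join(''.join('#' if v>40 else '.' for v in r) for r in d[165:205,310:345]))
for n,(x0,x1,y0,y1) in dict(hammer=(250,280,230,275),tail=(308,328,200,220)).items(): print(n,d[y0:y1,x0:x1].mean())
E
```

```text
[ 0.62743513 -0.10514016  0.19203707] [ 0.28182321 -0.37706566  0.17500263] 5.7667 0.002900110371980728 0.0
[326.84395317 196.68409751]
.......#################..........#
........###############............
........################...........
........################...........
........################...........
........#..#############...........
...........############............
............############...........
............############...........
.............###########..........#
.............#.#######.............
................######.............
...............#.#####..#..........
...............#.#####..#..........
.................#####..#..........
.................#####..#..........
..................#.##..#..........
...................###..#..........
.............#########............#
...............######...#........##
...............######....##......##
...............#####.....####....##
...............#######...###.#...##
...............####......###.#...##
.........................####....##
.........................####....##
.........................###.....##
.........................##......##
.........................#.......##
.........................#.......##
.................................##
.................................##
..........................###....##
.........................#...######
...............................####
.............................#..###
..........................#########
..........................#.#######
.........................##.#######
.........................##########
hammer 3.9918518518518518
tail 4.845
```

The silhouette suggests two separate fingers straddling the pad, although the reported opening is 0. I'll raise the arm, move it into clear view, and picture both closure values side by side.

{"fn": "move_arm", "kwargs": {
  "commands": [
    [[0, 0, -0.035, 0, 1], [0, 0, -0.035, 0, 1], [0, 0, -0.035, 0, 1], [0, 0, -0.035, 0, 1], [0.035, 0, 0, 0, 1], [0.035, 0, 0, 0, 1], [0.035, 0, 0, 0, 1], [0, 0, 0, 0, 1], [0, 0, 0, 0, 1]]
  ]
}}

```text
time_s: 6.57
eef_pos: [0.622, -0.0202, 0.3049]
eef_rot: [3.141, 0.0, 1.641]
ft_force: [-0.4, -0.9, -0.4]
opening: 0.001
grasp_force: 0.0
```

```bash
python3 - <<'E'
from plant import bot, read_camera
import pickle
S=read_camera("scene"); S["p"]=bot.read_state()["eef_pos"]; print(S["p"]); pickle.dump(S,open("g1.pkl","wb"))
E
```

```text
[ 0.62208157 -0.02116072  0.30467694]
```

{"fn": "move_arm", "kwargs": {
  "commands": [
    [[0, 0, 0, 0, 0], [0, 0, 0, 0, 0], [0, 0, 0, 0, 0], [0, 0, 0, 0, 0], [0, 0, 0, 0, 0], [0, 0, 0, 0, 0], [0, 0, 0, 0, 0], [0, 0, 0, 0, 0], [0, 0, 0, 0, 0]]
  ]
}}

```text
time_s: 7.37
eef_pos: [0.622, -0.0214, 0.3044]
eef_rot: [3.142, -0.0, 1.639]
ft_force: [0.4, 0.5, 0.1]
opening: 1.0
grasp_force: 0.0
```

```bash
python3 - <<'E'
from plant import bot, read_camera
import pickle
from h import *
A=pickle.load(open("g1.pkl","rb")); B=read_camera("scene"); q=proj(A,A["p"]); print(q,bot.read_state()["opening"])
x,y=int(q[0]),int(q[1])
ims=[cv2.resize(c["frame"][y-60:y+25,x-40:x+40],None,fx=4.9,fy=5,interpolation=cv2.INTER_CUBIC) for c in(A,B)]
for i in ims: cv2.circle(i,(int(40.*4.9),300),3,(0,255,255),-1)
cv2.imwrite("pics/g.png",np.hstack(ims))
E
```

```text
[300.75081934 163.60937431] 0.9985498767281349
```

View pics/g.png

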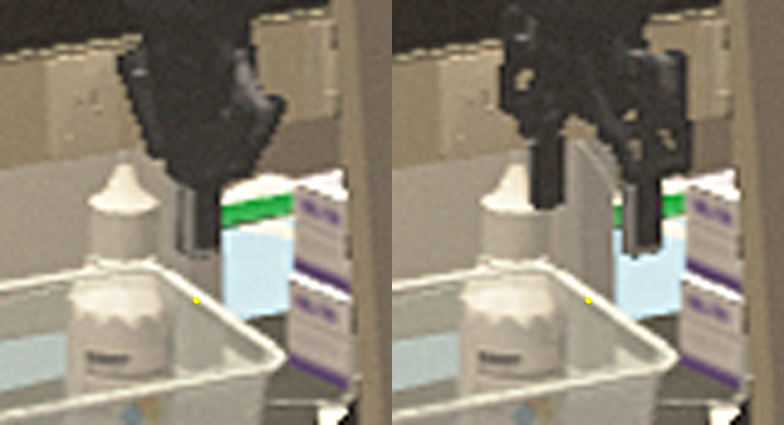

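With closure at 1 the fingers are shut and slim, but the tip (row 252) ends about 48 crop px above the projected TCP (row 300). The real tip is therefore about 28 mm above the reported TCP. I'll approach again with that offset.

{"fn": "move_arm", "kwargs": {
  "commands": [
    [[-0.0282, 0, 0, 0, 1], [-0.0282, 0, 0, 0, 1], [-0.0282, 0, 0, 0, 1], [-0.0282, 0, 0, 0, 1], [0, 0, 0.0266, 0, 1], [0, 0, 0.0266, 0, 1], [0, 0, 0.0266, 0, 1], [0, 0, 0.0266, 0, 1], [0, 0, 0.02, 0, 1], [0, 0, 0, 0, 1], [0, 0, 0, 0, 1]]
  ]
}}

```text
time_s: 8.33
eef_pos: [0.6273, -0.1112, 0.2024]
eef_rot: [-3.139, -0.001, 1.639]
ft_force: [0.6, 0.6, -0.3]
opening: 0.001
grasp_force: 0.0
```

{"fn": "move_arm", "kwargs": {
  "commands": [
    [[-0.001, 0, 0.006, 0, 1], [-0.003, 0, 0.006, 0, 1], [-0.004, 0, 0.006, 0, 1], [-0.0045, 0, 0.006, 0, 1], [0, 0, 0, 0, 1]]
  ]
}}

```text
time_s: 8.75
eef_pos: [0.6299, -0.1226, 0.185]
eef_rot: [3.139, 0.001, 1.638]
ft_force: [-0.4, 0.5, 5.5]
opening: 0.002
grasp_force: 2.6
```

{"fn": "move_arm", "kwargs": {
  "commands": [
    [[-0.0018, 0, 0.0056, 0, 1], [-0.0018, 0, 0.0056, 0, 1], [-0.0018, 0, 0.0056, 0, 1], [-0.0018, 0, 0.0056, 0, 1], [-0.0033, 0, 0.0058, 0, 1], [-0.0033, 0, 0.0058, 0, 1], [-0.0033, 0, 0.0058, 0, 1], [0, 0, 0, 0, 1]]
  ]
}}

```text
time_s: 9.42
eef_pos: [0.632, -0.1376, 0.1547]
eef_rot: [3.137, 0.005, 1.638]
ft_force: [0.3, -2.8, 7.9]
opening: 0.0
grasp_force: 3.5
```

```bash
cat > chk.py <<'E'
from plant import bot, read_camera
import pickle
from h import *
O=np.array([.6228,-.0317,0]);a=.070
R=np.array([[np.cos(a),-np.sin(a),0],[np.sin(a),np.cos(a),0],[0,0,1]])
s=bot.read_state(); S=read_camera("scene"); f=S["frame"]
print("t",s["time_s"],"local",(R.T@(s["eef_pos"]-O)).round(4),"F",s["ft_force"].round(1))
hsv=cv2.cvtColor(f,cv2.COLOR_BGR2HSV)
m=((hsv[...,1]>150)&((hsv[...,0]<8)|(hsv[...,0]>172))&(hsv[...,2]>80)).astype(np.uint8)
n,l,st,ce=cv2.connectedComponentsWithStats(m)
for i in range(1,n):
    if 300<ce[i][0]<345 and 245<ce[i][1]<300 and st[i,4]>8: print("red",st[i],ce[i].round(2))
# hammer head: dark vertical cylinder, columns 258..270
g=f.max(2); col=np.median(g[180:275,260:268],axis=1); print("darkrows",[i+180 for i in range(95) if col[i]<75])
E
python3 chk.py
```

```text
t 9.4167 local [ 0.0017 -0.1063  0.1547] F [ 0.3 -2.8  7.9]
red [308 254   6   6  25] [310.28 256.32]
red [322 266  16   9  90] [329.26 270.  ]
darkrows [216, 217, 218, 219, 220, 244, 247, 249, 250, 251, 252, 253, 254, 255, 256, 260, 261, 262, 263, 264]
```

{"fn": "move_arm", "kwargs": {
  "commands": [
    [[-0.003, 0, 0.006, 0, 1], [-0.0025, 0, 0.006, 0, 1], [-0.002, 0, 0.006, 0, 1], [-0.002, 0, 0.006, 0, 1], [-0.0015, 0, 0.006, 0, 1], [0, 0, 0, 0, 1]]
  ]
}}

```text
time_s: 9.97
eef_pos: [0.6329, -0.1475, 0.1311]
eef_rot: [3.136, 0.007, 1.637]
ft_force: [-0.7, -5.4, 8.8]
opening: 0.006
grasp_force: 3.9
```

{"fn": "move_arm", "kwargs": {
  "commands": [
    [[-0.001, 0, 0.0025, 0, 1], [-0.001, 0, 0.0025, 0, 1], [0, 0, 0, 0, 1]]
  ]
}}

```text
time_s: 10.22
eef_pos: [0.633, -0.1488, 0.1275]
eef_rot: [3.136, 0.007, 1.637]
ft_force: [-0.8, -3.4, 9.8]
opening: 0.003
grasp_force: 4.2
```

```bash
python3 chk.py
```

```text
t 10.2167 local [ 0.002  -0.1175  0.1275] F [-0.8 -3.4  9.8]
red [308 254   6   6  25] [310.28 256.32]
red [322 268  15  10  97] [329.07 272.59]
darkrows [240, 241, 242, 243, 244, 245, 246, 247, 248, 249, 250, 251, 252, 253, 254, 255, 256, 260, 261, 262, 263, 264]
```

The lever has dipped (row 270 → 272.6), so the sear is being ridden. From here I'll take small steps.

{"fn": "move_arm", "kwargs": {
  "commands": [
    [[-0.0005, 0, 0.002, 0, 1], [-0.0005, 0, 0.002, 0, 1], [0, 0, 0, 0, 1]]
  ]
}}

```text
time_s: 10.52
eef_pos: [0.6331, -0.1498, 0.1245]
eef_rot: [3.136, 0.007, 1.637]
ft_force: [-0.1, -4.3, 9.1]
opening: 0.002
grasp_force: 4.3
```

```bash
python3 chk.py
```

```text
t 10.5167 local [ 0.002  -0.1185  0.1245] F [-0.1 -4.3  9.1]
red [308 254   6   6  25] [310.28 256.32]
red [322 268  16  10  96] [329.14 272.67]
darkrows [239, 240, 241, 242, 243, 244, 245, 246, 247, 248, 249, 250, 251, 252, 253, 254, 255, 256, 260, 261, 262, 263, 264]
```

{"fn": "move_arm", "kwargs": {
  "commands": [
    [[-0.0008, 0, 0.0025, 0, 1], [-0.0008, 0, 0.0025, 0, 1], [0, 0, 0, 0, 1]]
  ]
}}

```text
time_s: 10.82
eef_pos: [0.6332, -0.151, 0.1203]
eef_rot: [3.136, 0.007, 1.637]
ft_force: [-0.4, -4.3, 9.9]
opening: -0.001
grasp_force: 4.3
```

```bash
python3 chk.py
```

```text
t 10.8167 local [ 0.002  -0.1197  0.1203] F [-0.4 -4.3  9.9]
red [308 254   6   6  25] [310.28 256.32]
red [322 268  16  11  96] [329.01 272.81]
darkrows [239, 240, 241, 242, 243, 244, 245, 246, 247, 248, 249, 250, 251, 252, 253, 254, 255, 256, 260, 261, 262, 263, 264]
```

{"fn": "move_arm", "kwargs": {
  "commands": [
    [[-0.0005, 0, 0.0025, 0, 1], [-0.0005, 0, 0.0025, 0, 1], [0, 0, 0, 0, 1]]
  ]
}}

```text
time_s: 11.12
eef_pos: [0.6332, -0.152, 0.1164]
eef_rot: [3.136, 0.007, 1.637]
ft_force: [-1.3, -4.4, 9.1]
opening: 0.001
grasp_force: 4.4
```

```bash
python3 chk.py
```

```text
t 11.1167 local [ 0.002  -0.1208  0.1164] F [-1.3 -4.4  9.1]
red [308 254   6   6  25] [310.28 256.32]
red [322 268  15  11  95] [328.96 272.89]
darkrows [238, 239, 240, 241, 242, 243, 244, 245, 246, 247, 248, 249, 250, 251, 252, 253, 254, 255, 256, 260, 261, 262, 263, 264]
```

{"fn": "move_arm", "kwargs": {
  "commands": [
    [[-0.0004, 0, 0.0025, 0, 1], [-0.0004, 0, 0.0025, 0, 1], [0, 0, 0, 0, 1]]
  ]
}}

```text
time_s: 11.42
eef_pos: [0.6333, -0.1529, 0.1124]
eef_rot: [3.136, 0.008, 1.637]
ft_force: [-1.5, -5.6, 8.9]
opening: -0.002
grasp_force: 4.4
```

```bash
python3 chk.py | head -4
```

```text
t 11.4167 local [ 0.002  -0.1216  0.1124] F [-1.5 -5.6  8.9]
red [308 254   6   6  25] [310.28 256.32]
red [322 268  15  11  96] [328.9  272.92]
darkrows [238, 239, 240, 241, 242, 243, 244, 245, 246, 247, 248, 249, 250, 251, 252, 253, 254, 255, 256, 260, 261, 262, 263, 264]
```

{"fn": "move_arm", "kwargs": {
  "commands": [
    [[-0.0003, 0, 0.0025, 0, 1], [-0.0003, 0, 0.0025, 0, 1], [0, 0, 0, 0, 1]]
  ]
}}

```text
time_s: 11.72
eef_pos: [0.6334, -0.1537, 0.1085]
eef_rot: [3.136, 0.009, 1.637]
ft_force: [-0.9, -5.2, 9.0]
opening: 0.002
grasp_force: 4.5
```

```bash
python3 chk.py | head -4
```

```text
t 11.7167 local [ 0.002  -0.1225  0.1085] F [-0.9 -5.2  9. ]
red [308 254   6   6  25] [310.28 256.32]
red [322 268  16  11  96] [329.04 272.9 ]
darkrows [237, 238, 239, 240, 241, 242, 243, 244, 245, 246, 247, 248, 249, 250, 251, 252, 253, 254, 255, 256, 260, 261, 262, 263, 264]
```

{"fn": "move_arm", "kwargs": {
  "commands": [
    [[-0.0006, 0, 0.0025, 0, 1], [-0.0006, 0, 0.0025, 0, 1], [0, 0, 0, 0, 1]]
  ]
}}

```text
time_s: 12.02
eef_pos: [0.6334, -0.1544, 0.1044]
eef_rot: [3.136, 0.008, 1.637]
ft_force: [-1.3, -5.1, 10.0]
opening: 0.002
grasp_force: 4.7
```

```bash
python3 chk.py | head -3
```

```text
t 12.0167 local [ 0.002  -0.1231  0.1044] F [-1.3 -5.1 10. ]
red [308 254   6   6  25] [310.28 256.32]
red [322 268  16  11  96] [329.04 272.9 ]
```

{"fn": "move_arm", "kwargs": {
  "commands": [
    [[-0.0004, 0, 0.0025, 0, 1], [-0.0004, 0, 0.0025, 0, 1], [0, 0, 0, 0, 1]]
  ]
}}

```text
time_s: 12.32
eef_pos: [0.6335, -0.1549, 0.1005]
eef_rot: [3.136, 0.008, 1.637]
ft_force: [0.5, -4.7, 10.1]
opening: -0.001
grasp_force: 5.0
```

```bash
python3 chk.py | head -4
```

```text
t 12.3167 local [ 0.002  -0.1237  0.1005] F [ 0.5 -4.7 10.1]
red [308 254   6   6  24] [310.21 256.29]
red [322 268  16  11  96] [329.04 272.9 ]
darkrows [229, 230, 237, 238, 239, 240, 241, 242, 243, 244, 245, 246, 247, 248, 249, 250, 251, 252, 253, 254, 255, 256, 260, 261, 262, 263, 264]
```

{"fn": "move_arm", "kwargs": {
  "commands": [
    [[-0.0003, 0, 0.0025, 0, 1], [-0.0003, 0, 0.0025, 0, 1], [0, 0, 0, 0, 1]]
  ]
}}

```text
time_s: 12.62
eef_pos: [0.6335, -0.1553, 0.0965]
eef_rot: [3.136, 0.007, 1.637]
ft_force: [-1.8, -5.0, 9.9]
opening: -0.002
grasp_force: 5.1
```

```bash
python3 chk.py | head -3
```

```text
t 12.6167 local [ 0.002  -0.124   0.0965] F [-1.8 -5.   9.9]
red [308 254   6   6  25] [310.28 256.32]
red [322 268  16  11  97] [328.98 272.92]
```

{"fn": "move_arm", "kwargs": {
  "commands": [
    [[-0.0002, 0, 0.0025, 0, 1], [-0.0002, 0, 0.0025, 0, 1], [0, 0, 0, 0, 1]]
  ]
}}

```text
time_s: 12.92
eef_pos: [0.6336, -0.1556, 0.0924]
eef_rot: [3.136, 0.007, 1.637]
ft_force: [-1.0, -5.8, 9.9]
opening: -0.001
grasp_force: 5.1
```

```bash
python3 chk.py | head -3
```

```text
t 12.9167 local [ 0.0021 -0.1243  0.0924] F [-1.  -5.8  9.9]
red [308 254   6   6  25] [310.28 256.32]
red [321 266  17   9  90] [329.   269.63]
```

The lever snapped back (row 272.9 → 269.6), so the sear is in at about 10 N. I'll ease off and check that it holds.

{"fn": "move_arm", "kwargs": {
  "commands": [
    [[0, 0, -0.004, 0, 1], [0, 0, -0.004, 0, 1], [0, 0, -0.005, 0, 1], [0, 0, -0.005, 0, 1], [0, 0, -0.008, 0, 1], [0, 0, 0, 0, 1]]
  ]
}}

```text
time_s: 13.47
eef_pos: [0.6315, -0.1518, 0.111]
eef_rot: [3.14, 0.0, 1.639]
ft_force: [-0.2, 0.4, 1.5]
opening: -0.002
grasp_force: 0.0
```

```bash
python3 chk.py
```

```text
t 13.4667 local [ 0.0003 -0.1205  0.111 ] F [-0.2  0.4  1.5]
red [308 254   6   6  25] [310.28 256.32]
red [321 266  17   9  90] [329.   269.63]
darkrows [228, 229, 230, 237, 238, 239, 240, 241, 242, 243, 244, 245, 246, 247, 248, 249, 250, 251, 252, 253, 254, 255, 256, 260, 261, 262, 263, 264]
```

The hammer holds itself up: force is about 0 and the lever is up. Next I go up, back towards the operator, and across to the sled tab.

{"fn": "move_arm", "kwargs": {
  "commands": [
    [[0, 0, -0.034, 0, 1], [0, 0, -0.034, 0, 1], [0, 0, -0.034, 0, 1], [0, 0, -0.034, 0, 1], [0, -0.0393, 0, 0, 1], [0, -0.0393, 0, 0, 1], [0, -0.0393, 0, 0, 1], [0, -0.0393, 0, 0, 1], [0, -0.0393, 0, 0, 1], [0, -0.0393, 0, 0, 1], [0, -0.0393, 0, 0, 1], [0, 0, 0, 0, 1]]
  ]
}}

```text
time_s: 14.52
eef_pos: [0.4056, -0.1653, 0.2177]
eef_rot: [-3.137, -0.002, 1.637]
ft_force: [0.6, 1.6, -0.9]
opening: 0.003
grasp_force: 0.0
```

{"fn": "move_arm", "kwargs": {
  "commands": [
    [[0.035, 0, 0, 0, 1], [0.035, 0, 0, 0, 1], [0.035, 0, 0, 0, 1], [0.035, 0, 0, 0, 1], [0.035, 0, 0, 0, 1], [0.035, 0, 0, 0, 1], [0.035, 0, 0, 0, 1], [0.035, 0, 0, 0, 1], [0.035, 0, 0, 0, 1], [0, 0, 0, 0, 1], [0, 0, 0, 0, 1]]
  ]
}}

```text
time_s: 15.43
eef_pos: [0.3942, 0.0859, 0.2186]
eef_rot: [3.142, 0.0, 1.643]
ft_force: [0.7, -0.5, 0.1]
opening: 0.002
grasp_force: 0.0
```

```bash
python3 chk.py; python3 - <<'E'
from plant import *
from h import *
s=bot.read_state();print(s["eef_rot"],s["joint_positions"].round(2))
f=read_camera("top"); print(proj(f,s["eef_pos"]+[0,0,.028])); cv2.imwrite("pics/t2.png",cv2.resize(f["frame"][180:330,230:390],(640,600),interpolation=cv2.INTER_CUBIC))
E
```

```text
t 15.4333 local [-0.2198  0.1333  0.2186] F [ 0.7 -0.5  0.1]
red [308 254   6   6  25] [310.28 256.32]
red [321 266  17   9  90] [329.   269.63]
darkrows [228, 229, 230, 237, 238, 239, 240, 241, 242, 243, 244, 245, 246, 247, 248, 249, 250, 251, 252, 253, 254, 255, 256, 260, 261, 262, 263, 264]
[-3.14156374e+00  4.00128355e-04  1.64080696e+00] [ 0.05 -0.14 -0.44  1.27 -0.    1.55]
[261.54228731 287.79122807]
```

View pics/t2.png

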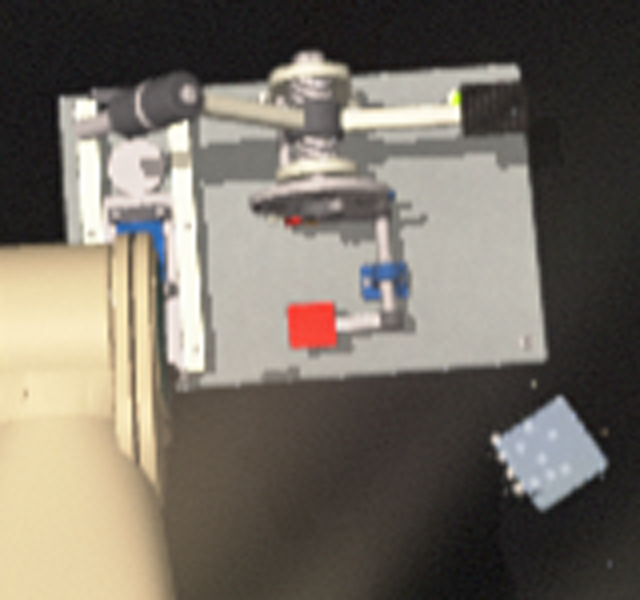

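The top view shows the hammer raised (150,105), the pad down (492,110) and the lever up. I'll descend outside the tab.

{"fn": "move_arm", "kwargs": {
  "commands": [
    [[-0.004, 0, 0.036, 0, 1], [0, 0, 0.036, 0, 1], [0, 0, 0.036, 0, 1], [0, 0, 0.036, 0, 1], [0, 0, 0.036, 0, 1], [0, 0, 0.036, 0, 1], [0, 0, 0.032, 0, 1], [0, 0, 0, 0, 1], [0, 0, 0, 0, 1]]
  ]
}}

```text
time_s: 16.28
eef_pos: [0.3929, 0.0804, 0.0194]
eef_rot: [-3.138, 0.0, 1.637]
ft_force: [0.2, -0.1, 0.5]
opening: 0.004
grasp_force: 0.0
```

```bash
python3 chk.py|head -1; python3 - <<'E'
from plant import *
from h import *
# silhouette of the gripper near the tip against the first scene picture
import pickle
a=pickle.load(open("cam0.pkl","rb"))["scene"]["frame"]; S=read_camera("scene"); p=bot.read_state()["eef_pos"]
print(proj(S,p),proj(S,p+[0,0,.028])); d=cv2.absdiff(a,S["frame"]).max(2)
x,y=proj(S,p+[0,0,.028]).astype(int)
print(x-20,y-30);print('\n'.join(''.join('#' if v>35 else '.' for v in r) for r in d[y-30:y+15,x-20:x+35]))
E
```

```text
t 16.2833 local [-0.2215  0.1279  0.0194] F [ 0.2 -0.1  0.5]
[309.82313798 308.59454256] [309.8084221  298.90720784]
289 268
.#############################..##.....................
####...#######################..##.....................
#......###########################.....................
.......##########################......................
.......############################....................
........###########################....................
.........###########################...................
.........###############################...............
.........################################..............
..........###############################..............
..........###############################..............
..........###############################..............
...........############################................
..............#########################................
..............########################.................
...............#######################.................
...............#####################...................
...............########
[... 844 characters left out ...]
............................
...................####................................
.......................................................
.......................................................
.......................................................
.......................................................
.......................................................
.......................................................
.......................................................
.......................................................
.......................................................
.......................................................
.......................................................
```

{"fn": "move_arm", "kwargs": {
  "commands": [
    [[0, 0.01, 0, 0, 1], [0, 0.01, 0, 0, 1], [0, 0.01, 0, 0, 1], [0, 0.01, 0, 0, 1], [0, 0.01, 0, 0, 1], [0, 0.01, 0, 0, 1], [0, 0.01, 0, 0, 1], [0, 0.01, 0, 0, 1], [0, 0.01, 0, 0, 1], [0, 0.01, 0, 0, 1], [0, 0.005, 0, 0, 1], [0, 0, 0, 0, 1]]
  ]
}}

```text
time_s: 17.38
eef_pos: [0.4798, 0.0871, 0.0203]
eef_rot: [3.14, 0.0, 1.639]
ft_force: [0.4, 0.1, -0.6]
opening: 0.003
grasp_force: 0.0
```

{"fn": "move_arm", "kwargs": {
  "commands": [
    [[0, 0.005, 0, 0, 1], [0, 0.005, 0, 0, 1], [0, 0.003, 0, 0, 1], [0, 0, 0, 0, 1]]
  ]
}}

```text
time_s: 17.72
eef_pos: [0.489, 0.0878, 0.0202]
eef_rot: [3.141, 0.0, 1.639]
ft_force: [-0.8, 0.0, -0.3]
opening: 0.003
grasp_force: 0.1
```

```bash
python3 chk.py|head -3
```

```text
t 17.7167 local [-0.1251  0.1286  0.0202] F [-0.8  0.  -0.3]
red [308 254   6   6  26] [310.38 256.27]
red [322 266  16   9  89] [329.13 269.67]
```

{"fn": "move_arm", "kwargs": {
  "commands": [
    [[0, 0.004, 0, 0, 1], [0, 0.004, 0, 0, 1], [0, 0.004, 0, 0, 1], [0, 0, 0, 0, 1]]
  ]
}}

```text
time_s: 18.1
eef_pos: [0.4991, 0.0885, 0.0204]
eef_rot: [3.141, -0.0, 1.639]
ft_force: [-0.2, -0.2, 0.2]
opening: 0.001
grasp_force: 0.1
```

```bash
cat > cp.py <<'E'
from plant import *
from h import *
from chk import R,O
c=read_camera("scene"); hsv=cv2.cvtColor(c["frame"],cv2.COLOR_BGR2HSV)
m=((hsv[...,1]>100)&(abs(hsv[...,0].astype(int)-112)<12)&(hsv[...,2]>50)).astype(np.uint8); m[:240]=0;m[300:]=0;m[:,:240]=0;m[:,320:]=0
n,l,s,ce=cv2.connectedComponentsWithStats(m)
for i in range(1,n):
    if s[i,4]>15: print("blue",s[i],(R.T@(ray(c,ce[i],.036)-O)).round(4))
E
python3 cp.py
```

```text
t 18.1 local [-0.115   0.1286  0.0204] F [-0.2 -0.2  0.2]
red [308 254   6   6  26] [310.38 256.27]
red [322 266  16   9  89] [329.09 269.64]
darkrows [227, 228, 229, 230, 237, 238, 239, 240, 241, 242, 243, 244, 245, 246, 247, 248, 249, 250, 251, 252, 253, 254, 255, 256]
blue [303 252   6  11  25] [-0.021  0.01   0.036]
blue [257 263  18  10 102] [-0.0077  0.1335  0.036 ]
```

The coupon is almost home. I'll push gently to the stop.

{"fn": "move_arm", "kwargs": {
  "commands": [
    [[0, 0.003, 0, 0, 1], [0, 0.003, 0, 0, 1], [0, 0, 0, 0, 1]]
  ]
}}

```text
time_s: 18.45
eef_pos: [0.5035, 0.0888, 0.0203]
eef_rot: [3.141, -0.0, 1.639]
ft_force: [-0.9, -0.4, 1.4]
opening: 0.002
grasp_force: 0.1
```

{"fn": "move_arm", "kwargs": {
  "commands": [
    [[0, 0.0025, 0, 0, 1], [0, 0, 0, 0, 1], [0, 0, 0, 0, 1]]
  ]
}}

```text
time_s: 18.7
eef_pos: [0.5036, 0.0889, 0.0201]
eef_rot: [-3.139, 0.0, 1.639]
ft_force: [-5.8, 0.7, 4.0]
opening: 0.001
grasp_force: 2.6
```

{"fn": "move_arm", "kwargs": {
  "commands": [
    [[0, 0.0025, 0, 0, 1], [0, 0, 0, 0, 1], [0, 0, 0, 0, 1]]
  ]
}}

```text
time_s: 18.95
eef_pos: [0.5035, 0.0889, 0.0198]
eef_rot: [-3.136, 0.0, 1.639]
ft_force: [-7.8, -1.0, 8.2]
opening: -0.0
grasp_force: 4.5
```

```bash
python3 cp.py
```

```text
t 18.95 local [-0.1105  0.1286  0.0198] F [-7.8 -1.   8.2]
red [308 254   6   6  25] [310.28 256.32]
red [322 266  16   9  90] [329.07 269.69]
darkrows [228, 229, 230, 237, 238, 239, 240, 241, 242, 243, 244, 245, 246, 247, 248, 249, 250, 251, 252, 253, 254, 255, 256]
blue [302 252   7  12  32] [-0.0233  0.0138  0.036 ]
blue [255 263  19  10 104] [-0.0037  0.1338  0.036 ]
```

The sled is home: TCP stopped at x = -0.1105 with force rising to about 8 N, as geometry predicts. I'll back off, rise, and move above the red lever pad.

{"fn": "move_arm", "kwargs": {
  "commands": [
    [[0, -0.01, 0, 0, 1], [0, -0.02, 0, 0, 1], [0, -0.025, 0, 0, 1], [0, -0.025, 0, 0, 1], [0, 0, -0.03, 0, 1], [0, 0, -0.03, 0, 1], [0, 0, -0.03, 0, 1], [0, 0, -0.03, 0, 1], [-0.0294, 0, 0, 0, 1], [-0.0294, 0, 0, 0, 1], [-0.0294, 0, 0, 0, 1], [-0.0294, 0, 0, 0, 1], [-0.0294, 0, 0, 0, 1], [0, 0.0265, 0, 0, 1], [0, 0.0265, 0, 0, 1], [0, 0, 0, 0, 1], [0, 0, 0, 0, 1]]
  ]
}}

```text
time_s: 20.47
eef_pos: [0.4952, -0.0302, 0.1166]
eef_rot: [3.139, 0.001, 1.639]
ft_force: [0.9, -0.5, 0.1]
opening: 0.0
grasp_force: 0.0
```

```bash
python3 cp.py
```

```text
t 20.4667 local [-0.1272  0.0104  0.1166] F [ 0.9 -0.5  0.1]
red [308 254   6   6  25] [310.28 256.32]
red [321 266  17   9  90] [329.   269.63]
darkrows [228, 229, 230, 237, 238, 239, 240, 241, 242, 243, 244, 245, 246, 247, 248, 249, 250, 251, 252, 253, 254, 255, 256]
blue [302 252   6  11  20] [-0.0145  0.0102  0.036 ]
blue [256 263  17  10 100] [-0.0037  0.134   0.036 ]
```

{"fn": "move_arm", "kwargs": {
  "commands": [
    [[0, -0.006, 0.02, 0, 1], [0, 0, 0.03, 0, 1], [0, 0, 0.03, 0, 1], [0, 0, 0.02, 0, 1], [0, 0, 0, 0, 1], [0, 0, 0, 0, 1]]
  ]
}}

```text
time_s: 21.07
eef_pos: [0.4868, -0.0296, 0.0356]
eef_rot: [-3.139, -0.001, 1.639]
ft_force: [-0.0, -0.5, 0.3]
opening: -0.002
grasp_force: 0.0
```

{"fn": "move_arm", "kwargs": {
  "commands": [
    [[0, 0, 0.006, 0, 1], [0, 0, 0.006, 0, 1], [0, 0, 0, 0, 1]]
  ]
}}

```text
time_s: 21.32
eef_pos: [0.4897, -0.0302, 0.0273]
eef_rot: [3.139, 0.001, 1.639]
ft_force: [0.7, -0.7, 0.5]
opening: 0.002
grasp_force: 0.0
```

```bash
python3 chk.py
```

```text
t 21.3167 local [-0.1327  0.0108  0.0273] F [ 0.7 -0.7  0.5]
red [308 254   6   6  25] [310.28 256.32]
red [321 268  17   7  60] [328.83 270.68]
darkrows [228, 229, 230, 237, 238, 239, 240, 241, 242, 243, 244, 245, 246, 247, 248, 249, 250, 251, 252, 253, 254, 255, 256]
```

Right above the pad. Pressing in steps.

{"fn": "move_arm", "kwargs": {
  "commands": [
    [[0, 0, 0.004, 0, 1], [0, 0, 0.004, 0, 1], [0, 0, 0.004, 0, 1], [0, 0, 0, 0, 1]]
  ]
}}

```text
time_s: 21.7
eef_pos: [0.4894, -0.0297, 0.0178]
eef_rot: [3.14, -0.001, 1.639]
ft_force: [0.2, 1.3, 1.8]
opening: -0.001
grasp_force: 1.0
```

{"fn": "move_arm", "kwargs": {
  "commands": [
    [[0, 0, 0.004, 0, 1], [0, 0, 0.004, 0, 1], [0, 0, 0, 0, 1]]
  ]
}}

```text
time_s: 21.95
eef_pos: [0.4891, -0.0303, 0.0104]
eef_rot: [3.141, 0.0, 1.639]
ft_force: [1.3, 0.4, 1.1]
opening: 0.004
grasp_force: 1.0
```

```bash
python3 chk.py
```

```text
t 21.95 local [-0.1333  0.0108  0.0104] F [1.3 0.4 1.1]
red [308 254   6   6  25] [310.28 256.32]
red [322 273  16   9  71] [329.31 276.92]
darkrows [216, 217, 218, 219, 220, 221, 222, 223, 224, 225, 226, 227, 228, 246, 250]
```

The hammer appears to have dropped. I'll lift clear and check.

{"fn": "move_arm", "kwargs": {
  "commands": [
    [[0, 0, -0.01, 0, 1], [0, 0, -0.02, 0, 1], [0, 0, -0.03, 0, 1], [0, 0, -0.03, 0, 1], [0, 0, -0.03, 0, 1], [0, -0.03, -0.02, 0, 1], [0, -0.03, 0, 0, 1], [0, 0, 0, 0, 1], [0, 0, 0, 0, 1], [0, 0, 0, 0, 1], [0, 0, 0, 0, 1], [0, 0, 0, 0, 1]]
  ]
}}

```text
time_s: 23.0
eef_pos: [0.4411, -0.0334, 0.1224]
eef_rot: [-3.141, -0.0, 1.639]
ft_force: [0.6, 0.4, 0.6]
opening: -0.001
grasp_force: 0.0
```

```bash
python3 cp.py; python3 - <<'E'
from h import *
import pickle
from plant import read_camera
A=pickle.load(open("cam0.pkl","rb"))["scene"]["frame"][205:280,245:285];B=read_camera("scene")["frame"]
# hammer shift against the start picture (template match)
T=A[10:45,10:30]; r=cv2.matchTemplate(B[195:280,235:300],T,cv2.TM_CCOEFF_NORMED); _,v,_,l=cv2.minMaxLoc(r); print("hammer match",v,"shift",l[0]+235-255,l[1]+195-215)
C=pickle.load(open("cam0.pkl","rb"))["top"]["frame"];D=read_camera("top")["frame"]
for n,(x,y) in dict(beaker=(431,261),bottle=(419,199),petri=(188,294)).items(): print(n,cv2.absdiff(C,D)[y-12:y+12,x-12:x+12].mean())
E
```

```text
t 23.0 local [-0.1814  0.011   0.1224] F [0.6 0.4 0.6]
red [308 254   6   6  25] [310.28 256.32]
red [322 266  16   9  89] [329.09 269.64]
darkrows [216, 217, 218, 219, 220, 221, 222, 223, 224, 225, 226, 227, 228, 246, 254]
blue [256 263  17  10  63] [-0.0084  0.1328  0.036 ]
hammer match 0.5290620923042297 shift 0 0
beaker 2.3402777777777777
bottle 3.337962962962963
petri 1.6863425925925926
```

```bash
python3 -c "
from plant import order
print(order.sign_off())"
```

```text
the job is handed in; nothing more can be done
None
```

I ran the impact test in the order asked and handed it in at about 23 s: the sear caught at about 10 N, the sled went home to its stop, and after the lever was tripped the camera showed the hammer down on the coupon, with the lever back up and the beaker, bottle and dishes unmoved.

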